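Seat a specimen mask plate on the locating pins of a measuring stage

ROBOT

A 6-joint arm with a two-finger parallel gripper is mounted at the origin on a cart in front of the work surface, level with it; the furniture and walls round the work are solid. World frame = base frame: x ahead of the robot, y to its left, z up, the work surface at z = 0. Lengths are in mm, angles in rad, forces in N, time in s.
With the tool pointing down it reaches from about 375 to 925 mm from the base axis. Payload 5.7 kg.
Tool frame: the origin (TCP) lies between the finger pads; the fingertips stand 22 mm ahead of it and the grasp point (between the pads) lies 3 mm ahead of it; z points along the fingers, y is the line along which they close (so a half turn about z gives the same grasp; the last joint's range is limited). The gripper opens to 88 mm and grips with 3 to 60 N. Pads are 20 mm wide; open, the fingers measure 115 mm over their backs; the gripper's body (75 mm by 178 mm) begins 61 mm behind the grasp point.
Start: joints at [-1.343, 0.359, 1.51, -0, 1.272, -0.115], TCP at [201.659, -565.065, 244.623] pointing down, gripper open.
Joint ranges: [-2.97, 2.97], [-1.01, 2.36], [0.21, 2.38], [-0.96, 4.11], [0.2, 2.71], [-2.98, 2.98]. Speed limits (rad/s): [2.39, 2.39, 3.14, 3.14, 3.14, 3.14].

INTERFACE

Orientations are given as [roll, pitch, yaw] about the fixed x, y, z axes, in that order (R = Rz(yaw) Ry(pitch) Rx(roll)).
In Python, from station import monitor, cams, arm gives the robot as it stands.
- The arm moves only by the tool arm_command, never from a script. Its argument "plan" is text: rows parted by semicolons, each of 7 numbers parted by spaces: the shift along the tool's x, y, z in cm, then the turn, a rotation vector about the tool's x, y, z in degrees, then the opening, from 0 (shut) to 1 (fully open). A call has 1 to 5 rows; each row is the pose to reach, as a shift and turn from the pose commanded when the call began, along the tool's axes at that moment; what a row does not reach only later rows make up. A row lasts 1/12 s, in which the tool goes at most 41.7 mm and 7.16 degrees, less where a joint would pass 70% of its speed; a pose out of reach is approached as far as the arm can. A call with a gripper value outside its range is refused whole. The fingers move at their own pace and stop on an object; the grip force is fixed at half the most. Time passes only in rows, so rows that repeat a pose let the fingers close. It gives the time, the measured TCP pose, the force, the opening and the grip force at its end, in the units of the state.
- monitor.get_state(): the state, without advancing time (a new reading comes with each control period).
- cams.get_image(name): name is "scene" or "top" or "wrist"; returns (picture, depth): 480x640x3 uint8, red, green, blue; 480x640 float32, mm along the optical axis (not along the pixel's ray), 0 where there is no reading.
- cams.camera_model(name): a dict with "mtx" (3x3 intrinsics, pixels), "origin" and "orientation" of the camera in the world. Camera axes: x right, y up, looking along -z (the intrinsics and any distortion apply to the point x, -y, -z); pixel columns grow to the right and rows downward; lengths in mm; the calibration is good to about 2 mm. A picture is of the moment at which its call begins: read the wrist's pose just before it. camera_model takes no time and is no camera call; for the wrist camera it gives the pose at the moment of the call.
- arm.sign_off(): hands the job in; it is judged then, once.
The state is a dict: "t": time; "joints": joint angles; "joint_velocities": joint speeds; "joint_torque": joint torques, N m; "tcp_pos": TCP position; "orientation": TCP orientation; "ft_force": force on the tool from outside, world axes, zero at the start; "ft_torque": the same for the moment, N m; "opening": opening from 0.0 (shut) to 1.0 (fully open); "gripper_force": force on a finger pad.
Only numpy, scipy, OpenCV 4.12 (cv2) and the standard library are available. Lean on these libraries where they do the work, as an engineer would, in place of code of your own. Each camera call takes 0.05 s, during which the arm holds its last target. There are 200 camera calls.

TASK

Fit the loose mask plate on the measuring stage: first rest it on the tips of the stage's three upright pins, over the middle of the stage and square to it with its single-hole end over the single pin (that is a little short of where it fits), then slide it lightly toward the single-pin end until its holes drop over the pins. Leave it flat and fully down on the carriage, pressing with no more than 30 N, and do not push the carriage out of its clamped setting. Do not disturb the jar, the beaker, the aluminium block or the tube ring.

Things in the scene. Friction and masses are not known exactly. Their poses are not given: they have to be found in the camera images.
- stage: Measuring stage screwed to the bench, on the robot's left: grey base 200 (x) x 130 (y) x 10 mm, aluminium guides along its long sides (tops at 22 mm). Origin: centre of its underside, z up, +x away from the robot. Between the guides lies a steel carriage, 134 x 114 mm, flat top 28 mm above the bench, with three specimens sunk below its top and three upright locating pins.
- stage_mid (a point): Middle of the stage's base (not of the carriage), level with the carriage's flat top, 28 mm above the bench; axes as the stage's. The carriage, square to the base, is clamped lightly (it slips if pushed along with 13 N or more); its centre lies 7 to 26 mm from here toward the stage's +x. How far is not reported and differs each time: feel (or see) it. In y it is centred.
- stage_end (a point): Middle of the base's far (+x) end, the single-pin end, 100 mm from stage_mid, 10 mm above the bench. Pins: 8 mm thick, rising 9 mm above the carriage's top (5 mm straight, then a cone narrowing to 3.6 mm at the tip), standing at (x, y) = (-36, -40), (-36, +40) and (+36, 0) mm from the carriage's centre. The resting plate drags on the tips with about 2 to 5 N, more if it is borne down on.
- plate: Loose flat mask plate of aluminium, 136 (x) x 112 (y) x 6 mm, 0.19 to 0.29 kg, lying on the bench on the robot's right; origin at the centre of its underside, z up. Three 11 mm through holes match the pins: (-36, -40), (-36, +40) and (+36, 0) mm from its centre; single hole at the +x end, away from the robot. Three 20 mm windows at (-31, 0), (+31, -34), (+31, +34).
- plate_mid (a point): Centre of the plate's upright black grip, 22 mm above the plate's underside; axes as the plate's. Grip: 12 mm thick (x), 50 mm long (y), from the plate's top to 38 mm above its underside; a foot 18 mm wide, 3.5 mm high at either end. Pinch its broad faces, closing along x. Height above stage_mid: 22 mm fully seated (grip's top 66 mm above the bench), 31 mm on the pin tips (top at 75).
- jar: Bystander: paste jar, 47 mm across, 36 mm high, standing left of the stage; origin at the centre of its underside.
- glass_beaker: Bystander: glass beaker, 52 mm across, 66 mm high, standing beyond the stage; origin at the centre of its underside.
- block: Bystander: aluminium block with a bore, 32 x 44 x 22 mm, lying to the right of the plate; origin at the centre of its underside.
- ring: Bystander: cut steel tube ring, 41 mm across, 16 mm high, lying beyond the plate; origin at the centre of its underside.

How it is judged:
By the outcome, as a careful person would: the job done as asked, in the order asked, and still so for the second after the job is handed in, with the robot touching nothing.
It also fails if it takes over 58 s, if anything falls off the work surface, if the arm or the gripper's body presses on something with over 40 N, if the wrist force passes 120 N, or if a joint passes its speed limit or range.

## Working session

There is one attempt and no reset: what is moved stays moved. The work goes in short steps, Python scripts to look and compute and a tool call to move; the robot and the scene stay as the last step left them, time stands still between calls to the robot, and variables do not carry over. Pictures are saved under pics/ and viewed, at most 10 in all, crops included, and the job is handed in when it is done.

Besides the shell and the picture viewer there is one more tool, called as name(argument=value, ...) on one line, values as JSON. arm_command: Moves the arm, as the interface text tells. Its arguments: {"type":"object","properties":{"plan":{"type":"string"}},"required":["plan"]}

```bash
ls; mkdir -p pics; cat > h.py <<'E'
import numpy as np,cv2
from station import monitor,cams,arm
from scipy.spatial.transform import Rotation as R
def rot(o):
    o=np.array(o,float)
    return o if o.shape==(3,3) else R.from_euler('xyz',o).as_matrix()
def grab(n,fn=None):
    m=cams.camera_model(n); p,d=cams.get_image(n)
    if fn: cv2.imwrite(f'pics/{fn}.png',p[:,:,::-1]); np.savez(f'pics/{fn}.npz',p=p,d=d,K=m['mtx'],o=m['origin'],R=rot(m['orientation']))
    return p,d,m
def world(d,K,o,Rm):
    v,u=np.mgrid[:480,:640]
    K=np.array(K)
    c=np.stack([(u-K[0,2])/K[0,0]*d,-(v-K[1,2])/K[1,1]*d,-d],-1)
    return c@np.array(Rm).T+np.array(o)
def load(fn):
    z=np.load(f'pics/{fn}.npz'); return z['p'],z['d'],world(z['d'],z['K'],z['o'],z['R'])
E
python3 - <<'E'
from h import *
print(monitor.get_state())
for n in('scene','top'):
    p,d,m=grab(n,n+'0'); print(m)
E
```

```text
pics
{'t': 0.0, 'joints': array([-1.34307576e+00,  3.59499031e-01,  1.51138690e+00,  1.94443607e-05,
        1.27247524e+00, -1.15102507e-01]), 'joint_velocities': array([ 0.00184646,  0.00125599, -0.00108014,  0.00102455, -0.00067679,
       -0.00112728]), 'joint_torque': array([ 3.98243734e-03, -5.15362787e+01, -2.70719236e+01,  6.78457017e-02,
        3.46422102e-02, -1.13502947e-04]), 'tcp_pos': array([ 201.54563078, -564.48063692,  243.83042345]), 'orientation': array([-3.13983797e+00, -2.21564075e-04,  3.42817152e-01]), 'ft_force': array([0.12046307, 0.11289341, 0.29264115]), 'ft_torque': array([0.01584424, 0.00307718, 0.0131255 ]), 'gripper_force': 0.0, 'opening': 0.9995712434370299}
{'mtx': array([[518.33640376,   0.        , 323.58118732],
       [  0.        , 518.33640376, 236.074523  ],
       [  0.        ,   0.        ,   1.        ]]), 'origin': array([  899.54773441, -1227.7198414 ,   673.01540239]), 'orientation': array([1.13015075, 0.02631812, 0.25860249])}
{'mtx': array([[477.38065631,   0.        , 325.91769098],
       [  0.        , 477.38065631, 249.95379669],
       [  0.        ,   0.        ,   1.        ]]), 'origin': array([ 460.78678236,    2.74825124, 1291.88570429]), 'orientation': array([ 0.07503075,  0.00978351, -1.58665712])}
```

View pics/top0.png

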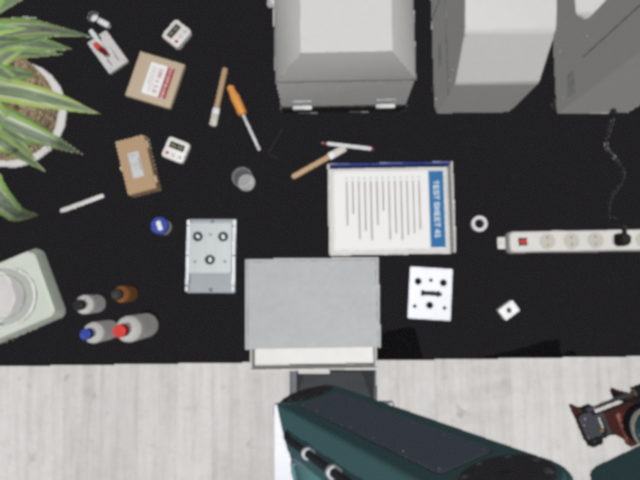

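```bash
python3 - <<'E'
from h import *
p,d,w=load('top0')
for lo,hi in((3,9),(20,34),(35,45),(60,72)):
    m=((w[...,2]>lo)&(w[...,2]<hi)&(w[...,0]>250)&(w[...,0]<900)).astype(np.uint8)
    n,l,s,c=cv2.connectedComponentsWithStats(m)
    for i in range(1,n):
        if s[i,4]>40: 
            q=w[l==i]; r=cv2.minAreaRect(q[:,:2].astype(np.float32)); print(lo,hi,s[i],np.round(r[0]),np.round(r[1]),round(r[2],1),np.round(np.median(q,0)))
E
```

```text
3 9 [321 141  21   6  46] [854.  -5.] [54. 14.] 74.6 [852.  -8.   6.]
3 9 [333 144  16  12  55] [836. -33.] [20. 44.] 31.8 [834. -32.   7.]
3 9 [348 144  23   6  60] [841. -82.] [61. 14.] 87.5 [841. -83.   6.]
3 9 [325 151  11  11  42] [817.  -0.] [23. 25.] 63.0 [818.  -3.   7.]
3 9 [307 156  18  15  60] [798.  39.] [21. 53.] 23.2 [795.  43.   6.]
3 9 [436 166  12  25  83] [ 749. -306.] [67. 30.] 2.4 [ 757. -312.    6.]
3 9 [291 168  15  12  51] [771.  88.] [20. 40.] 29.1 [770.  90.   7.]
3 9 [329 168  21  18  93] [758. -25.] [55. 48.] 89.1 [770.  -9.   5.]
3 9 [329 191   8  18  51] [695.  -7.] [48. 18.] 3.1 [694.  -3.   5.]
3 9 [ 60 199  27  14  75] [693. 705.] [14. 75.] 21.4 [690. 707.   5.]
3 9 [438 204  12  21  72] [ 650. -306.] [54. 28.] 0.9 [ 655. -312.    6.]
3 9 [330 232  18  23  83] [568.  -8.] [72. 34.] 35.9 [560.  -8.   5.]
3 9 [443 233   8  20  55] [ 572. -312.] [51. 17.] 6.6 [ 571. -312.    6.]
3 9 [345 245  23   9  75] [559. -67.] [60. 22.] 89.2 [556. -62.   6.]
3 9 [ 407  267   45   54 1283] [ 438. -262.] [115. 137.] 84.8 [ 437. -261.    5.]
3 9 [198 273  36  22 241] [
[... 1512 characters left out ...]
-797.] [21. 36.] 82.0 [ 565. -798.   36.]
35 45 [ 23 249  39  83 275] [460. 756.] [ 96. 216.] 86.2 [453. 745.  40.]
35 45 [422 291  20   5  55] [ 438. -260.] [49. 10.] 88.9 [ 438. -261.   37.]
35 45 [  2 330  20  12  46] [346. 839.] [ 9. 60.] 26.9 [345. 842.  39.]
60 72 [232 167  20  19  55] [754. 234.] [41. 51.] 30.2 [762. 243.  64.]
60 72 [619 225  12  19 124] [ 582. -755.] [28. 47.] 87.9 [ 574. -754.   65.]
60 72 [  0 264  37  63 332] [452. 806.] [160.  91.] 1.7 [454. 784.  68.]
60 72 [115 286  14  16  88] [450. 542.] [40. 32.] 4.3 [448. 536.  64.]
60 72 [ 84 295  11  19  65] [423. 623.] [21. 46.] 84.4 [424. 618.  68.]
60 72 [ 98 321  11  20  46] [358. 584.] [50. 20.] 7.0 [361. 580.  66.]
```

The top view shows the plate at pixel (430,293), around world (438,-262), nearly square. The stage is at (211,256), with its carriage shifted to +x, the jar at (161,226), the beaker at (243,179), the block at (508,310) and the ring at (479,223). I'll move above the plate with yaw about 90°.

arm_command(plan="16.2 -10.2 0 0 0 -35 1;16.2 -10.2 0 0 0 -35 1;16.2 -10.2 0 0 0 -35 1;16.2 -10.2 0 0 0 -35 1;16.2 -10.2 0 0 0 -35 1")

```text
t: 0.52
tcp_pos: [321.3, -410.8, 244.2]
orientation: [-3.14, -0.002, 0.961]
ft_force: [-0.0, 0.4, 0.1]
opening: 0.997
gripper_force: 0.0
```

```bash
cat > to.py <<'E'
# usage: to.py x y z yawdeg : shift (cm, tool axes) and turn from current pose
import sys
from h import *
s=monitor.get_state(); Rm=rot(s['orientation']); x,y,z,a=map(float,sys.argv[1:5])
print('t',round(s['t'],2),'tcp',s['tcp_pos'].round(1),'rpy',np.degrees(s['orientation']).round(2),'F',s['ft_force'].round(1),'op',round(s['opening'],3))
print('shift cm',(Rm.T@(np.array([x,y,z])-s['tcp_pos'])/10).round(2),'turn',np.degrees(R.from_matrix(Rm.T@rot([np.pi,0,np.radians(a)])).as_rotvec()).round(2))
E
python3 to.py 438 -262 244 90; python3 -c "
from h import *
print(cams.camera_model('wrist'))"
```

```text
t 0.52 tcp [ 321.3 -410.8  244.2] rpy [-1.7991e+02 -1.3000e-01  5.5050e+01] F [-0.   0.4  0.1] op 0.997
shift cm [18.88  1.04  0.06] turn [ -0.05  -0.15 -34.95]
{'mtx': array([[432.66118069,   0.        , 317.34952838],
       [  0.        , 432.66118069, 242.33539228],
       [  0.        ,   0.        ,   1.        ]]), 'origin': array([ 365.61794526, -348.02514565,  383.74527568]), 'orientation': array([-0.2814157 ,  0.00186826, -0.61085504])}
```

arm_command(plan="18.9 1 0 0 0 -35 1;18.9 1 0 0 0 -35 1;18.9 1 0 0 0 -35 1;18.9 1 0 0 0 -35 1;18.9 1 0 0 0 -35 1")

```text
t: 0.93
tcp_pos: [439.0, -262.6, 244.4]
orientation: [3.141, -0.002, 1.572]
ft_force: [0.2, -0.2, -0.1]
opening: 1.003
gripper_force: 0.0
```

```bash
python3 to.py 438 -262 244 90; python3 - <<'E'
from h import *
grab('wrist','w1')
p,d,w=load('w1')
m=((w[...,2]>33)&(w[...,2]<43)).astype(np.uint8)
q=w[m>0]; r=cv2.minAreaRect(q[:,:2].astype(np.float32)); print('grip',r,len(q),np.median(q,0))
g=((w[...,2]>3)&(w[...,2]<9)&(p.mean(-1)>120)).astype(np.uint8)
n,l,s,c=cv2.connectedComponentsWithStats(g); i=1+s[1:,4].argmax()
q=w[l==i]; print('plate',cv2.minAreaRect(q[:,:2].astype(np.float32)),np.median(q,0),s[i])
E
```

```text
t 0.93 tcp [ 439.  -262.6  244.4] rpy [ 1.7998e+02 -1.0000e-01  9.0090e+01] F [ 0.2 -0.2 -0.1] op 1.003
shift cm [ 0.06 -0.1   0.04] turn [ 0.02 -0.1   0.09]
grip ((551.681884765625, -272.2619934082031), (249.24142456054688, 503.3381042480469), 26.929548263549805) 4164 [ 562.93351776 -482.65170517   35.79251901]
plate ((439.0844421386719, -241.81903076171875), (69.1889877319336, 135.7344207763672), 85.35608673095703) [ 426.9929616  -226.5374802     5.37647869] [ 240  137  160   88 6480]
```

View pics/w1.png

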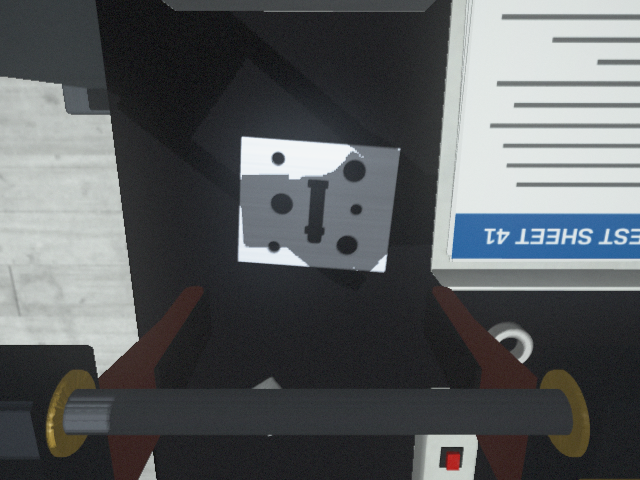

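The wrist view shows the plate with its grip at about (316,211), its single hole at (356,209) and two holes at (278,158) and (273,246). It's turned a few degrees clockwise. I'll measure the yaw and grip centre.

```bash
cat > plate.py <<'E'
import sys
from h import *
p,d,w=load(sys.argv[1]); x0,x1,y0,y1=map(float,sys.argv[2:6])
roi=(w[...,0]>x0)&(w[...,0]<x1)&(w[...,1]>y0)&(w[...,1]<y1)
q=w[roi&(w[...,2]>3)&(w[...,2]<10)]; print('plate',cv2.minAreaRect(q[:,:2].astype(np.float32)),np.median(q,0))
q=w[roi&(w[...,2]>34)&(w[...,2]<45)]; print('grip',cv2.minAreaRect(q[:,:2].astype(np.float32)),np.median(q,0),len(q))
E
python3 plate.py w1 340 540 -360 -160
```

```text
plate ((437.6985778808594, -263.33154296875), (112.3506088256836, 136.3719024658203), 85.41641235351562) [ 435.40742489 -258.88617958    5.37200749]
grip ((437.64453125, -262.8788146972656), (49.219295501708984, 11.867300033569336), 85.4001693725586) [ 437.45124242 -262.08052054   37.03544484] 831
```

arm_command(plan="-0.05 -0.13 4 0 0 4.6 0.6;-0.05 -0.13 8 0 0 4.6 0.6;-0.05 -0.13 12 0 0 4.6 0.6;-0.05 -0.13 16 0 0 4.6 0.6;-0.05 -0.13 18 0 0 4.6 0.6")

```text
t: 1.4
tcp_pos: [433.8, -265.1, 60.7]
orientation: [-3.137, -0.003, 1.484]
ft_force: [-0.8, 0.9, 0.9]
opening: 0.665
gripper_force: 0.0
```

```bash
python3 to.py 437.7 -263.1 33 85.4; python3 - <<'E'
from h import *
grab('scene','s1')
E
```

```text
t 1.4 tcp [ 433.8 -265.1   60.7] rpy [-179.74   -0.18   85.01] F [-0.8  0.9  0.9] op 0.665
shift cm [0.22 0.38 2.77] turn [-0.26 -0.18 -0.39]
```

View pics/s1.png

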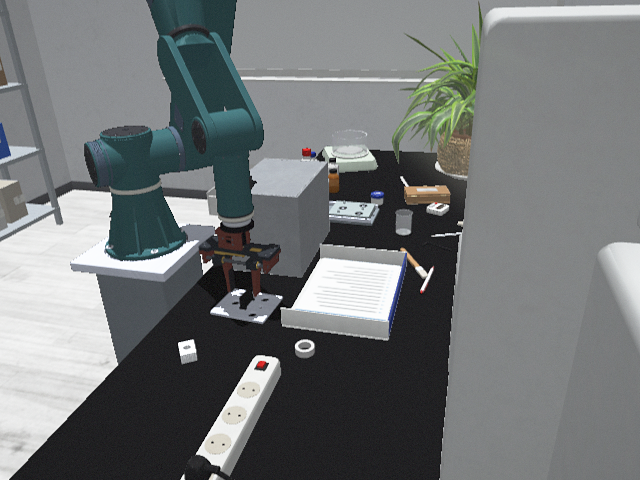

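The scene view shows the gripper straddling the grip at (240,300). A tall grey box stands between the plate and the stage at (285,215), so the carry must clear it. I'll let the arm settle and measure the box.

arm_command(plan="0 0 0 0 0 0 0.6;0 0 0 0 0 0 0.6;0 0 0 0 0 0 0.6")

```text
t: 1.7
tcp_pos: [437.3, -267.7, 66.2]
orientation: [3.139, 0.002, 1.484]
ft_force: [0.7, 0.1, 1.1]
opening: 0.601
gripper_force: 0.0
```

```bash
python3 to.py 437.7 -263.1 33 85.4; python3 - <<'E'
from h import *
p,d,w=load('top0')
for u in(250,310,375):
  for v in (240,262,300,340,355): print(u,v,w[v,u].round())
m=(w[...,2]>100)&(w[...,0]<620)&(w[...,0]>330)&(abs(w[...,1])<250)
q=w[m]; print(np.percentile(q,[1,50,99],axis=0).round())
E
```

```text
t 1.7 tcp [ 437.3 -267.7   66.2] rpy [1.7986e+02 9.0000e-02 8.5020e+01] F [0.7 0.1 1.1] op 0.601
shift cm [ 0.47 -0.01  3.32] turn [ 0.14  0.09 -0.38]
250 240 [589. 220.  -1.]
250 262 [517. 183. 224.]
250 300 [432. 183. 223.]
250 340 [344. 183. 223.]
250 355 [309. 187. 205.]
310 240 [587.  57.  -7.]
310 262 [515.  48. 221.]
310 300 [430.  49. 220.]
310 340 [342.  50. 225.]
310 355 [299.  54. 153.]
375 240 [ 582. -119.    6.]
375 262 [512. -98. 222.]
375 300 [428. -96. 223.]
375 340 [340. -94. 222.]
375 355 [304. -94. 203.]
[[ 332. -100.  219.]
 [ 436.   31.  224.]
 [ 523.  192. 1292.]]
```

arm_command(plan="0.47 0 1.7 0 0 -0.4 0.6;0.47 0 3.3 0 0 -0.4 0.6;0.47 0 3.3 0 0 -0.4 0.6;0.47 0 3.3 0 0 -0.4 0.6")

```text
t: 2.03
tcp_pos: [437.1, -262.4, 32.8]
orientation: [3.141, 0.001, 1.491]
ft_force: [-0.0, -0.6, 0.3]
opening: 0.598
gripper_force: 0.0
```

```bash
python3 to.py 437.7 -263.1 33 85.4
```

```text
t 2.03 tcp [ 437.1 -262.4   32.8] rpy [1.7994e+02 4.0000e-02 8.5440e+01] F [-0.  -0.6  0.3] op 0.598
shift cm [-0.06  0.07 -0.02] turn [0.06 0.04 0.04]
```

Close, then lift.

arm_command(plan="0 0 0 0 0 0 0;0 0 0 0 0 0 0;0 0 0 0 0 0 0;0 0 0 0 0 0 0;0 0 0 0 0 0 0")

```text
t: 2.45
tcp_pos: [436.8, -262.2, 32.1]
orientation: [3.141, 0.0, 1.491]
ft_force: [-0.2, -0.3, -0.4]
opening: 0.259
gripper_force: 0.0
```

arm_command(plan="0 0 0 0 0 0 0;0 0 0 0 0 0 0;0 0 -1 0 0 0 0;0 0 -3 0 0 0 0;0 0 -3 0 0 0 0")

```text
t: 2.87
tcp_pos: [437.7, -262.9, 64.1]
orientation: [3.139, 0.002, 1.491]
ft_force: [1.3, -0.1, -2.0]
opening: 0.134
gripper_force: 30.0
```

```bash
python3 to.py 438 -262 310 90; python3 -c "
from h import *
print(monitor.get_state())"
```

```text
t 2.87 tcp [ 437.7 -262.9   64.1] rpy [1.7984e+02 1.0000e-01 8.5450e+01] F [ 1.3 -0.1 -2. ] op 0.134
shift cm [  0.04   0.09 -24.59] turn [ 0.15  0.11 -4.55]
{'t': 2.8667, 'joints': array([-6.76195375e-01,  4.74069572e-01,  1.88597398e+00,  1.11593781e-04,
        7.78312508e-01, -5.96789482e-01]), 'joint_velocities': array([-0.00034295,  0.03008509,  0.01239856,  0.00015207, -0.07761947,
        0.00069826]), 'joint_torque': array([ 1.88264460e-01, -4.79699135e+01, -1.49385872e+01,  3.30849015e-02,
        9.86728817e-01, -4.54611465e-03]), 'tcp_pos': array([ 437.72950453, -262.85489658,   64.05369222]), 'orientation': array([3.13887135e+00, 1.75391174e-03, 1.49130871e+00]), 'ft_force': array([ 1.30780721, -0.12538643, -2.01566706]), 'ft_torque': array([-0.06907337, -0.07873058, -0.02576978]), 'gripper_force': 29.999717473983765, 'opening': 0.1343360319285609}
```

arm_command(plan="0 0 -4 0 0 0 0;0 0 -8 0 0 0 0;0 0 -12 0 0 0 0;0 0 -16 0 0 -2 0;0 0 -20 0 0 -4.55 0")

```text
t: 3.28
tcp_pos: [435.9, -261.5, 263.2]
orientation: [-3.141, -0.001, 1.572]
ft_force: [1.1, -0.5, -2.6]
opening: 0.131
gripper_force: 30.0
```

arm_command(plan="0 0 -2.5 0 0 0 0;0 0 -4.6 0 0 0 0;0 0 -4.6 0 0 0 0;0 0 -4.6 0 0 0 0")

```text
t: 3.62
tcp_pos: [436.8, -262.2, 307.8]
orientation: [3.14, 0.001, 1.571]
ft_force: [0.3, 0.4, -2.7]
opening: 0.135
gripper_force: 30.0
```

```bash
python3 to.py 545 230 310 90; python3 - <<'E'
from h import *
# stage outline estimate from top view
p,d,w=load('top0')
roi=(w[...,0]>400)&(w[...,0]<690)&(w[...,1]>230)&(w[...,1]<420)
for lo,hi in((5,40),(14,40),(24.5,40)):
    m=(roi&(w[...,2]>lo)&(w[...,2]<hi)).astype(np.uint8)
    n,l,s,c=cv2.connectedComponentsWithStats(m); i=1+s[1:,4].argmax()
    q=w[l==i]; print(lo,cv2.minAreaRect(q[:,:2].astype(np.float32)),np.percentile(q,[1,99],axis=0).round(1))
E
```

```text
t 3.62 tcp [ 436.8 -262.2  307.8] rpy [1.7992e+02 6.0000e-02 8.9990e+01] F [ 0.3  0.4 -2.7] op 0.135
shift cm [49.22 10.81 -0.26] turn [ 0.08  0.06 -0.01]
5 ((549.7695922851562, 327.1636962890625), (136.41482543945312, 200.72474670410156), 89.09378814697266) [[451.2 259.3   5.5]
 [646.2 388.2  33. ]]
14 ((548.745849609375, 324.779052734375), (131.4085693359375, 188.4413604736328), 88.80998229980469) [[464.5 259.5  15.6]
 [634.5 388.5  33.6]]
24.5 ((568.0445556640625, 323.99017333984375), (125.02327728271484, 131.41845703125), 89.00967407226562) [[502.7 266.6  24.6]
 [633.3 380.9  33.9]]
```

arm_command(plan="4 0.9 0 0 0 0 0;8 1.8 0 0 0 0 0;12 2.7 0 0 0 0 0;16 3.6 0 0 0 0 0;20 4.4 0 0 0 0 0")

```text
t: 4.03
tcp_pos: [479.3, -59.9, 304.8]
orientation: [-3.137, -0.001, 1.57]
ft_force: [0.7, 0.2, -1.6]
opening: 0.134
gripper_force: 30.0
```

arm_command(plan="4 0.9 0 0 0 0 0;8 1.8 0 0 0 0 0;12 2.7 0 0 0 0 0;16 3.6 0 0 0 0 0;20 4.4 0 0 0 0 0")

```text
t: 4.45
tcp_pos: [523.3, 139.9, 304.5]
orientation: [-3.137, 0.001, 1.571]
ft_force: [0.0, -0.5, -2.8]
opening: 0.134
gripper_force: 30.0
```

arm_command(plan="3 0.7 0 0 0 0 0;6 1.4 0 0 0 0 0;8.5 1.9 0 0 0 0 0;8.5 1.9 0 0 0 0 0;8.5 1.9 0 0 0 0 0")

```text
t: 4.87
tcp_pos: [542.3, 223.8, 304.4]
orientation: [-3.137, 0.001, 1.573]
ft_force: [-0.8, 0.2, -2.5]
opening: 0.137
gripper_force: 30.0
```

```bash
python3 to.py 545 230 310 90; python3 - <<'E'
from h import *
grab('wrist','w2')
p,d,w=load('w2')
roi=(w[...,0]>400)&(w[...,0]<690)&(w[...,1]>230)&(w[...,1]<420)
for lo,hi in((5,40),(14,40),(24.5,31),(32,40)):
    m=(roi&(w[...,2]>lo)&(w[...,2]<hi)).astype(np.uint8)
    n,l,s,c=cv2.connectedComponentsWithStats(m)
    for i in range(1,n):
      if s[i,4]>30:
        q=w[l==i]; r=cv2.minAreaRect(q[:,:2].astype(np.float32)); print(lo,s[i,4],np.round(r[0],1),np.round(r[1],1),round(r[2],2),np.percentile(q,[1,50,99],axis=0).round(1).tolist())
E
```

```text
t 4.87 tcp [542.3 223.8 304.4] rpy [-1.7972e+02  8.0000e-02  9.0130e+01] F [-0.8  0.2 -2.5] op 0.137
shift cm [ 0.62  0.27 -0.57] turn [-0.28  0.08  0.13]
5 31092 [549.  323.2] [130.4 200.4] 88.8 [[451.9, 259.9, 7.8], [548.7, 327.6, 26.5], [646.2, 386.9, 29.5]]
14 22810 [548.9 323.2] [130.4 189.5] 88.8 [[466.4, 259.2, 19.1], [566.4, 327.6, 27.1], [635.4, 387.4, 29.9]]
24.5 18942 [568.8 322.9] [114.4 134.4] 88.73 [[503.1, 267.1, 25.0], [568.6, 326.7, 27.3], [634.5, 378.7, 29.3]]
32 68 [533.8 363.6] [7.3 7. ] 89.15 [[530.3, 360.0, 32.3], [533.9, 363.0, 34.8], [537.3, 366.7, 38.0]]
32 61 [604.5 322.2] [6.9 7.2] 60.31 [[600.9, 318.8, 32.4], [604.3, 322.1, 34.6], [608.1, 325.6, 37.2]]
32 55 [531.9 283.6] [6.5 7. ] 43.81 [[528.9, 280.2, 32.3], [531.8, 283.9, 35.0], [535.4, 287.0, 37.3]]
```

View pics/w2.png

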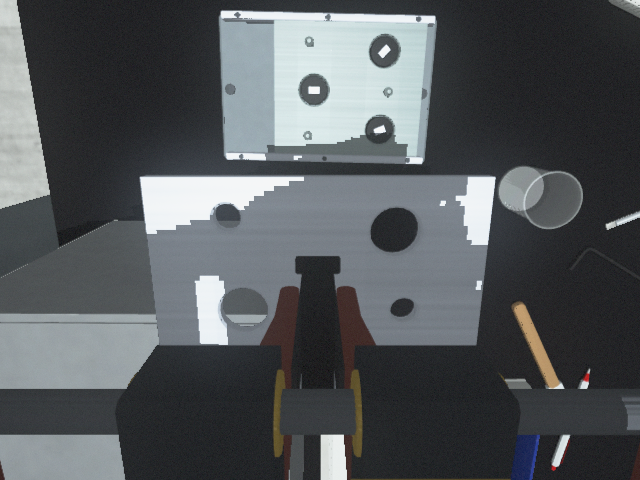

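The wrist view shows the stage centred at (549.0,323.2) with yaw -1.25°. The pins are at pixels (309,42), (307,135) and (388,92), so the pin centre is (568.7,322.9), about 19.8 mm toward +x. The plate is held square, with its front corners at (141,177) and (494,176). Next is the held plate's pose relative to the TCP.

```bash
python3 - <<'E'
from h import *
p,d,w=load('w2')
m=(w[...,2]>255)&(w[...,2]<290)&(w[...,1]>200)&(w[...,1]<300)
q=w[m]; A=np.c_[q[:,:2]-[542,250],np.ones(len(q))]; print('plane',np.linalg.lstsq(A,q[:,2],rcond=None)[0],np.median(q[:,2]))
# front edge, left, right edges
pts=[q[(abs(q[:,0]-x)<1)][:,1].max() for x in range(485,605,5)]; print('front',np.polyfit(np.arange(485,605,5)-542.3,pts,1))
ys=np.arange(232,276,3)
L=[q[abs(q[:,1]-y)<1][:,0].min() for y in ys]; Rr=[q[abs(q[:,1]-y)<1][:,0].max() for y in ys]
print('L',np.polyfit(ys-223.8,L,1),'R',np.polyfit(ys-223.8,Rr,1))
# holes: front small hole
E
python3 to.py 549 323.2 110 88.75
```

```text
plane [-5.09863524e-03 -4.57892629e-03  2.77874504e+02] 277.88197593305415
front [1.06358772e-03 2.78639901e+02]
L [-2.72870932e-03  4.74479052e+02] R [6.07606837e-04 6.10637693e+02]
t 4.92 tcp [542.3 222.7 304.9] rpy [-1.7974e+02  1.0000e-01  9.0060e+01] F [-0.7 -0.2 -1.2] op 0.133
shift cm [10.08  0.77 19.47] turn [-0.26  0.1   1.31]
```

arm_command(plan="3.5 0.3 0 0 0 0.4 0;7 0.5 0 0 0 0.9 0;10.08 0.65 2 0 0 1.3 0;10.08 0.65 5 0 0 1.3 0;10.08 0.65 8 0 0 1.3 0")

```text
t: 5.33
tcp_pos: [550.4, 324.1, 226.5]
orientation: [3.14, -0.0, 1.549]
ft_force: [-0.2, -0.5, -3.6]
opening: 0.132
gripper_force: 30.0
```

arm_command(plan="0 0 3.5 0 0 0 0;0 0 7 0 0 0 0;0 0 10 0 0 0 0;0 0 11.5 0 0 0 0;0 0 11.5 0 0 0 0")

```text
t: 5.75
tcp_pos: [546.5, 320.4, 107.4]
orientation: [-3.132, 0.005, 1.546]
ft_force: [-1.3, -1.2, -2.7]
opening: 0.135
gripper_force: 30.0
```

arm_command(plan="0 0 0 0 0 0 0;0 0 0 0 0 0 0;0 0 0 0 0 0 0")

```text
t: 6.0
tcp_pos: [551.5, 323.8, 114.4]
orientation: [3.139, -0.001, 1.547]
ft_force: [1.0, -0.8, -1.9]
opening: 0.13
gripper_force: 30.0
```

```bash
python3 to.py 548.8 323.5 80 88.75; python3 - <<'E'
from h import *
grab('wrist','w3')
p,d,w=load('w3')
roi=(w[...,0]>400)&(w[...,0]<690)&(w[...,1]>230)&(w[...,1]<430)
q=w[roi&(w[...,2]>47)&(w[...,2]<62)&(w[...,1]>348)]
xs=np.arange(500,600,5)
pts=[q[abs(q[:,0]-x)<1][:,1].max() for x in xs]; a,b=np.polyfit(xs-549,pts,1); print('front',a,b)
ys=np.arange(350,374,3)
L=np.mean([q[abs(q[:,1]-y)<1][:,0].min() for y in ys]); Rr=np.mean([q[abs(q[:,1]-y)<1][:,0].max() for y in ys])
print('plate c at y~362:',(L+Rr)/2,Rr-L,'z',np.median(q[:,2]))
E
```

```text
t 6.0 tcp [551.5 323.8 114.4] rpy [ 1.7984e+02 -8.0000e-02  8.8660e+01] F [ 1.  -0.8 -1.9] op 0.13
shift cm [-0.04 -0.28  3.44] turn [ 0.16 -0.08 -0.09]Traceback (most recent call last):
  File "<stdin>", line 7, in <module>
    return umr_maximum(a, axis, None, out, keepdims, initial, where)
ValueError: zero-size array to reduction operation maximum which has no identity
```

View pics/w3.png

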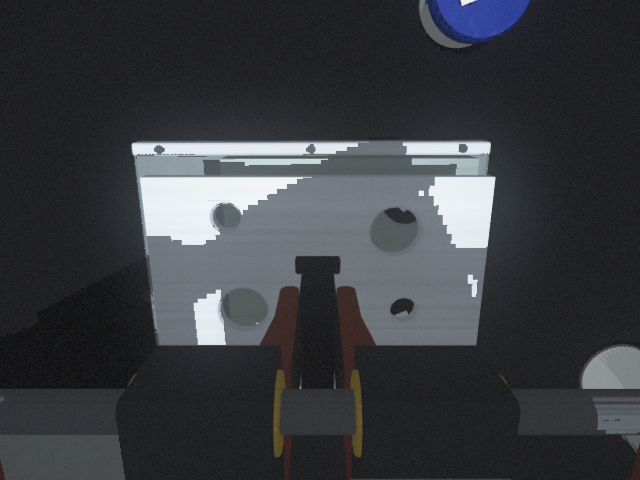

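The wrist view shows the plate above the stage, parallel to the guide (plate edge at row 177, guide at row 148). It's still at TCP height 114. I'll go down to just above the pin tips.

arm_command(plan="0 -0.2 1.5 0 0 0 0;0 -0.25 3 0 0 -0.1 0;0 -0.25 3.8 0 0 -0.1 0;0 -0.25 3.8 0 0 -0.1 0;0 -0.25 3.8 0 0 -0.1 0")

```text
t: 6.47
tcp_pos: [547.8, 323.9, 75.2]
orientation: [3.141, -0.0, 1.55]
ft_force: [0.2, 0.2, -2.1]
opening: 0.133
gripper_force: 30.0
```

```bash
python3 to.py 548.8 323.5 69.5 88.75; cat > held.py <<'E'
import sys
from h import *
grab('wrist',sys.argv[1])
p,d,w=load(sys.argv[1]); s=monitor.get_state(); t=s['tcp_pos']
print('tcp',t.round(2),'yaw',np.degrees(s['orientation'][2]).round(2),'F',s['ft_force'].round(2))
z0=float(sys.argv[2])
q=w[(abs(w[...,2]-z0)<8)&(w[...,1]>345)&(w[...,1]<390)&(abs(w[...,0]-560)<110)]
xs=np.arange(510,600,5)
a,b=np.polyfit(xs-t[0],[q[abs(q[:,0]-x)<1][:,1].max() for x in xs],1)
ys=np.arange(352,372,3)
L,Rr=[np.mean([f(q[abs(q[:,1]-y)<1][:,0]) for y in ys]) for f in (np.min,np.max)]
yaw=np.arctan(a); dy=362-(b-56)
print('plate yaw',np.degrees(yaw).round(2),'centre x',((L+Rr)/2+dy*yaw).round(2),'y',(b-56).round(2),'width',(Rr-L).round(1),'under z',(np.median(q[:,2])-6).round(2))
E
python3 held.py w4 46
```

```text
t 6.47 tcp [547.8 323.9  75.2] rpy [ 1.7999e+02 -1.0000e-02  8.8790e+01] F [ 0.2  0.2 -2.1] op 0.133
shift cm [-0.04  0.1   0.57] turn [ 0.01 -0.01  0.04]
tcp [548.27 324.11  75.53] yaw 88.79 F [ 0.05  0.3  -1.99]
plate yaw -1.26 centre x 548.15 y 322.86 width 136.1 under z 42.68
```

arm_command(plan="0 0.08 0.2 0 0 0 0;0 0.08 0.4 0 0 0 0;0 0.08 0.5 0 0 0 0;0 0.08 0.5 0 0 0 0;0 0.08 0.5 0 0 0 0")

```text
t: 6.93
tcp_pos: [548.4, 323.8, 69.7]
orientation: [-3.141, -0.0, 1.55]
ft_force: [0.1, 0.2, -1.3]
opening: 0.136
gripper_force: 30.0
```

arm_command(plan="0 0 0.05 0 0 0 0;0 0 0.05 0 0 0 0;0 0 0.05 0 0 0 0")

```text
t: 7.18
tcp_pos: [548.5, 323.8, 69.2]
orientation: [-3.142, -0.0, 1.55]
ft_force: [-0.6, -0.2, -2.0]
opening: 0.137
gripper_force: 30.0
```

arm_command(plan="0 0 0.05 0 0 0 0;0 0 0.05 0 0 0 0;0 0 0.05 0 0 0 0")

```text
t: 7.43
tcp_pos: [548.6, 323.9, 68.8]
orientation: [3.141, -0.0, 1.55]
ft_force: [-0.3, -0.6, -1.8]
opening: 0.136
gripper_force: 30.0
```

arm_command(plan="0 0 0.05 0 0 0 0;0 0 0.05 0 0 0 0;0 0 0.05 0 0 0 0")

```text
t: 7.68
tcp_pos: [548.6, 323.9, 68.6]
orientation: [3.141, -0.0, 1.55]
ft_force: [-0.3, -0.7, 2.7]
opening: 0.136
gripper_force: 30.0
```

arm_command(plan="0 0 0.04 0 0 0 0;0 0 0.04 0 0 0 0;0 0 0.04 0 0 0 0")

```text
t: 7.93
tcp_pos: [548.6, 323.9, 68.5]
orientation: [3.141, -0.0, 1.55]
ft_force: [-1.5, -1.9, 7.0]
opening: 0.134
gripper_force: 30.0
```

```bash
python3 held.py w5 42
```

```text
tcp [548.6  323.93  68.53] yaw 88.79 F [-1.65 -0.7   6.01]
plate yaw -1.26 centre x 548.83 y 322.84 width 136.1 under z 36.05
```

The plate is touching the pin tips and is centred on stage_mid. I'll open briefly so it truly rests, then check and re-grip.

arm_command(plan="0 0 0 0 0 0 0.22;0 0 0 0 0 0 0.22;0 0 0 0 0 0 0.22;0 0 0 0 0 0 0.22")

```text
t: 8.32
tcp_pos: [548.5, 323.8, 67.6]
orientation: [-3.142, -0.0, 1.55]
ft_force: [-0.4, -1.0, -0.3]
opening: 0.22
gripper_force: 0.0
```

```bash
python3 held.py w6 42
```

```text
tcp [548.43 323.81  67.59] yaw 88.79 F [ 0.2   0.42 -1.04]
plate yaw -1.27 centre x 548.77 y 322.84 width 136.3 under z 36.26
```

arm_command(plan="0 0 -0.08 0 0 0 0.22;0 0 -0.08 0 0 0 0;0 0 -0.08 0 0 0 0;0 0 -0.08 0 0 0 0;0 0 -0.08 0 0 0 0")

```text
t: 8.78
tcp_pos: [548.5, 323.9, 68.6]
orientation: [3.142, -0.0, 1.55]
ft_force: [0.2, 0.2, -0.4]
opening: 0.137
gripper_force: 30.0
```

```bash
python3 held.py w7 42
```

```text
tcp [548.54 323.83  68.62] yaw 88.79 F [-0.16 -0.37  0.15]
plate yaw -1.28 centre x 548.85 y 322.82 width 136.3 under z 36.26
```

arm_command(plan="0 0.15 0 0 0 0 0;0 0.3 0 0 0 0 0;0.01 0.45 0 0 0 0 0;0.01 0.6 0 0 0 0 0;0.01 0.7 0 0 0 0 0")

```text
t: 9.25
tcp_pos: [555.5, 323.8, 68.6]
orientation: [-3.141, -0.0, 1.55]
ft_force: [-1.3, 0.0, 1.8]
opening: 0.134
gripper_force: 30.0
```

arm_command(plan="0 0.15 0 0 0 0 0;0.01 0.3 0 0 0 0 0;0.01 0.45 0 0 0 0 0;0.02 0.6 0 0 0 0 0;0.02 0.7 0 0 0 0 0")

```text
t: 9.67
tcp_pos: [562.9, 323.8, 68.6]
orientation: [3.141, -0.0, 1.55]
ft_force: [-1.2, 0.1, -0.1]
opening: 0.138
gripper_force: 30.0
```

```bash
python3 held.py w8 42
```

```text
tcp [563.08 323.82  68.55] yaw 88.79 F [-0.65 -0.04 -1.29]
plate yaw -1.26 centre x 563.03 y 322.8 width 136.3 under z 36.19
```

arm_command(plan="0 0.1 0.02 0 0 0 0;0 0.2 0.03 0 0 0 0;0 0.3 0.03 0 0 0 0;0 0.35 0.03 0 0 0 0;0 0.35 0.03 0 0 0 0")

```text
t: 10.13
tcp_pos: [566.4, 323.7, 68.2]
orientation: [3.141, -0.0, 1.55]
ft_force: [-0.8, 0.7, -2.1]
opening: 0.137
gripper_force: 30.0
```

arm_command(plan="0 0.05 0.01 0 0 0 0;0 0.1 0.02 0 0 0 0;0 0.1 0.02 0 0 0 0")

```text
t: 10.38
tcp_pos: [567.1, 323.8, 68.1]
orientation: [3.141, -0.0, 1.55]
ft_force: [0.8, 0.5, -2.2]
opening: 0.139
gripper_force: 30.0
```

arm_command(plan="0 0.05 0.01 0 0 0 0;0 0.08 0.02 0 0 0 0;0 0.08 0.02 0 0 0 0")

```text
t: 10.63
tcp_pos: [567.8, 323.7, 67.9]
orientation: [-3.142, -0.0, 1.55]
ft_force: [-0.0, -0.4, -2.4]
opening: 0.139
gripper_force: 30.0
```

```bash
python3 held.py w9 42
```

```text
tcp [567.8  323.74  67.93] yaw 88.79 F [-1.05 -0.46 -2.12]
plate yaw -1.29 centre x 568.09 y 322.69 width 136.3 under z 35.52
```

The load is off the tips, so the holes have been reached. I'll centre and lower with force checks.

arm_command(plan="0.02 0.05 0.05 0 0 0 0;0.02 0.05 0.1 0 0 0 0;0.02 0.05 0.15 0 0 0 0;0.02 0.05 0.2 0 0 0 0;0.02 0.05 0.2 0 0 0 0")

```text
t: 11.1
tcp_pos: [568.2, 323.9, 65.7]
orientation: [-3.141, 0.0, 1.55]
ft_force: [0.6, -0.0, -2.7]
opening: 0.139
gripper_force: 30.0
```

arm_command(plan="0 0 0.05 0 0 0 0;0 0 0.1 0 0 0 0;0 0 0.15 0 0 0 0;0 0 0.2 0 0 0 0;0 0 0.2 0 0 0 0")

```text
t: 11.52
tcp_pos: [568.2, 323.9, 63.8]
orientation: [-3.141, -0.0, 1.55]
ft_force: [-0.2, 0.6, -2.8]
opening: 0.137
gripper_force: 30.0
```

arm_command(plan="0 0 0.08 0 0 0 0;0 0 0.16 0 0 0 0;0 0 0.24 0 0 0 0;0 0 0.3 0 0 0 0;0 0 0.3 0 0 0 0")

```text
t: 11.93
tcp_pos: [568.1, 323.9, 60.7]
orientation: [-3.141, 0.0, 1.55]
ft_force: [0.4, -0.4, -1.9]
opening: 0.137
gripper_force: 30.0
```

arm_command(plan="0 0 0.04 0 0 0 0;0 0 0.08 0 0 0 0;0 0 0.08 0 0 0 0;0 0 0.08 0 0 0 0")

```text
t: 12.27
tcp_pos: [568.3, 323.9, 60.1]
orientation: [-3.142, -0.0, 1.55]
ft_force: [-0.9, -1.0, -2.2]
opening: 0.137
gripper_force: 30.0
```

arm_command(plan="0 0 0.05 0 0 0 0;0 0 0.05 0 0 0 0;0 0 0.05 0 0 0 0;0 0 0.05 0 0 0 0")

```text
t: 12.6
tcp_pos: [568.4, 324.0, 59.7]
orientation: [3.141, -0.0, 1.55]
ft_force: [0.5, -0.2, -1.9]
opening: 0.139
gripper_force: 30.0
```

arm_command(plan="0 0 0.04 0 0 0 0;0 0 0.04 0 0 0 0;0 0 0.04 0 0 0 0;0 0 0.04 0 0 0 0")

```text
t: 12.93
tcp_pos: [568.4, 324.0, 59.7]
orientation: [3.141, -0.0, 1.55]
ft_force: [-2.6, -1.5, 5.7]
opening: 0.137
gripper_force: 30.0
```

It has seated, 8.9 mm below the tip rest. I'll press slightly more, release and retreat upward.

arm_command(plan="0 0 0.04 0 0 0 0;0 0 0.04 0 0 0 0;0 0 0 0 0 0 0.32;0 0 0 0 0 0 0.32;0 0 0 0 0 0 0.32")

```text
t: 13.35
tcp_pos: [568.4, 324.0, 59.0]
orientation: [3.141, -0.0, 1.55]
ft_force: [-0.8, 0.0, 0.1]
opening: 0.306
gripper_force: 0.0
```

arm_command(plan="0 0 0 0 0 0 0.35;0 0 -1 0 0 0 0.35;0 0 -3 0 0 0 0.35;0 0 -6 0 0 0 0.35;0 0 -10 0 0 0 0.4")

```text
t: 13.77
tcp_pos: [566.4, 323.0, 158.1]
orientation: [-3.137, 0.002, 1.55]
ft_force: [-0.3, -0.5, -0.5]
opening: 0.388
gripper_force: 0.0
```

arm_command(plan="-2 0 -3 0 0 0 0.4;-5 0 -6 0 0 0 0.4;-8 0 -9 0 0 0 0.4;-8 0 -9 0 0 0 0.4;-8 0 -9 0 0 0 0.4")

```text
t: 14.18
tcp_pos: [568.0, 243.1, 252.2]
orientation: [3.137, -0.002, 1.547]
ft_force: [0.3, 0.2, -0.7]
opening: 0.402
gripper_force: 0.0
```

```bash
python3 to.py 548.8 323.5 69.5 88.75; python3 - <<'E'
from h import *
grab('wrist','w10')
p,d,w=load('w10')
roi=(w[...,0]>400)&(w[...,0]<690)&(w[...,1]>230)&(w[...,1]<420)
q=w[roi&(w[...,2]>30)&(w[...,2]<37)]; r=cv2.minAreaRect(q[:,:2].astype(np.float32)); print(r)
A=np.c_[q[:,:2]-np.array(r[0]),np.ones(len(q))]; print('plane',np.linalg.lstsq(A,q[:,2],rcond=None)[0])
q=w[roi&(w[...,2]>60)&(w[...,2]<70)]; print('grip top',np.median(q,0),len(q))
q=w[roi&(w[...,2]>5)&(w[...,2]<40)]; print('stage',cv2.minAreaRect(q[:,:2].astype(np.float32)))
E
```

```text
t 14.18 tcp [568.  243.1 252.2] rpy [ 1.7972e+02 -1.0000e-01  8.8660e+01] F [ 0.3  0.2 -0.7] op 0.402
shift cm [ 7.97 -2.2  18.27] turn [ 0.28 -0.1  -0.09]
((568.7447509765625, 323.1076965332031), (112.0910873413086, 136.4313507080078), 88.60126495361328)
plane [-1.05958487e-04  3.22688491e-04  3.34068265e+01]
grip top [568.82562238 323.99040004  64.99588168] 1163
stage ((548.8434448242188, 323.117431640625), (130.22999572753906, 200.37110900878906), 88.68920135498047)
```

View pics/w10.png

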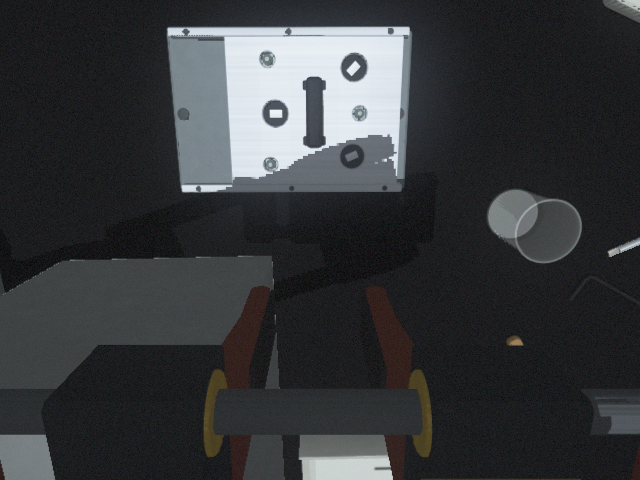

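The view shows the plate seated flat, with its top at about 33.4 measured (34 expected) and no tilt. The pins are up through their holes at (267,60), (271,163) and (360,113), and the carriage offset is unchanged at 19.9 mm. I'll hand it in.

```bash
python3 -c "
from station import arm
print(arm.sign_off())"
```

```text
the job is handed in; nothing more can be done
None
```

The mask plate is on the stage, flat and fully down over all three pins; the highest downward push I read was about 8 N, the carriage is still at its 19.9 mm offset, nothing else was touched as far as I could see, and I handed the job in at about 14 s.

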